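Turn the upside-down tool pot right way up on the riser

TASK

The square red tool pot on the low plywood riser has been left upside-down. Turn it over so that it stands on the riser on its base with its mouth up, ready for tools. Leave the other red pot where it is.

Things in the scene. Friction and masses are not known exactly. Their poses are not given: they have to be found in the camera images.
- pot: The pot to turn: open square red plastic pot, black bands, 54 x 54 mm, 80 mm tall, walls 3.5 mm, base 7 mm, 80 to 170 g, empty. Origin at its centre (40 mm from base and rim); +z points out of the mouth, x and y square to its sides. It starts mouth-down (+z down). Pushed near the top it tips over and stays lying on a flat side, base pointing the way it was pushed.
- spare: A bystander: an identical red pot that already stands mouth-up, on the table behind the riser (farther from the robot). Origin at its centre, 40 mm above its underside, +z up out of the mouth.
- board: Fixed low plywood riser (a flat block), 185 mm along its x (away from the robot), 290 mm along its y, 46 mm high, square to the world axes. Origin at the centre of its underside. Clear but for the pot. Bags 60 to 110 mm high stand off its left (+y) and near left sides, one of 150 mm off its right side, a bin of 150 mm behind its right half, a mug of 101 mm off its near right corner.

How it is judged:
By the outcome, as a careful person would: the job done as asked, in the order asked, and still so for the second after the job is handed in, with the robot touching nothing.
It also fails if it takes over 58 s, if anything falls off the work surface, if the arm or the gripper's body presses on something with over 40 N, if the wrist force passes 120 N, or if a joint passes its speed limit or range.

ROBOT

A 7-joint arm with a two-finger parallel gripper is mounted at the origin on a cart in front of the work surface, level with it; the furniture and walls round the work are solid. World frame = base frame: x ahead of the robot, y to its left, z up, the work surface at z = 0. Lengths are in m, angles in rad, forces in N, time in s.
With the tool pointing down it reaches from about 0.35 to 0.9 m from the base axis. Payload 19.9 kg.
Tool frame: the origin (TCP) lies midway between the tips of the shut fingers; the grasp point (between the pads) lies manip.hold_point_z behind it (manip.hold_point_z is the distance from the TCP to the grasp point, in m); z points along the fingers, y is the line along which they close (so a half turn about z gives the same grasp; the last joint's range is limited). The gripper opens to 94 mm and grips with 3 to 60 N. Pads are 16 mm wide; open, the fingers measure 119 mm over their backs; the gripper's body (75 mm by 177 mm) begins 78 mm behind the grasp point.
Start: joints at [1.169, 0.417, -0.01, 1.614, 0.005, 1.111, -0.053], TCP at [0.221, -0.585, 0.184] pointing down, gripper open.
Joint ranges: [-2.81, 2.81], [-0.39, 2.02], [-1.27, 1.25], [0.06, 2.57], [-1.19, 4.33], [0.19, 2], [-2.82, 2.82]. Speed limits (rad/s): [1.89, 1.89, 2.39, 2.39, 3.01, 3.01, 3.01].

INTERFACE

Orientations are given as a rotation vector (axis times angle).
In Python, from station import manip gives the robot as it stands.
- The arm moves only by the shell command python3 -m pendant 'ROWS'. ROWS is JSON, a list of rows, each a list of 7 numbers: the closure in counts, from 0 (fully open) to 255 (shut), then the shift along the tool's x, y, z in mm, then the turn, a rotation vector about the tool's x, y, z in rad. In form: [[jaw, dx, dy, dz, ax, ay, az], ...]. A call has 1 to 12 rows; each row shifts and turns the commanded pose from where the row before left it, along the tool's axes as they then stand; what a row does not reach is not made up. A row lasts 1/8 s, in which the tool goes at most 62.5 mm and 10.7 degrees, less where a joint would pass 70% of its speed; a pose out of reach is approached as far as the arm can. A call is refused whole if a number of a shift passes 62.5 or a number of a turn 0.188, either way. A call with a gripper value outside its range is refused whole. The fingers move at their own pace and stop on an object; the grip force is fixed at half the most. Time passes only in rows, so rows that do not move let the fingers close. It gives the time, the measured TCP pose, the force, the opening and the grip force at its end, in the units of the state.
- manip.state(): the state, without advancing time (a new reading comes with each control period).
- manip.get_image(name): name is "scene" or "top" or "wrist"; returns a dict with "image" (400x640x3 uint8, red, green, blue), "camera_matrix" (3x3 intrinsics, pixels), "position" and "orientation" of the camera in the world. Camera axes: x right, y up, looking along -z (the intrinsics and any distortion apply to the point x, -y, -z); pixel columns grow to the right and rows downward; lengths in m; the calibration is good to about 2 mm. A picture is of the moment at which its call begins. There is no depth.
- manip.close_job(): hands the job in; it is judged then, once.
Trained networks look in a picture, given as the dict that the camera call returned (one of the last four; its "shot" number tells which), for a name from the list of things; names that differ only in an ending like _2 or _b are one class to them, and where a whole thing is asked for, a point or a joint stands for the part that bears it (a point fixed in the world has none). Each returns a list of dicts, best first, with "score" (0 to 1); they miss things now and then, are a little off and sometimes report something else, mostly with a low value. They report only what shows in the picture. A call takes as long as a camera call.
- manip.spot_in(picture, thing): "rect" ([left, top, right, bottom] in pixels, round what is visible of it).
- manip.cut_out(picture, thing): "mask" (400x640 bool, what is visible of it) and "rect" ([left, top, right, bottom] in pixels, round what is visible of it).
- manip.tip_of(picture, thing): "at" ([column, row] in pixels: a listed point, or the origin of a listed thing).
The state is a dict: "time": time; "joint_pos": joint angles; "dq": joint speeds; "joint_torque": joint torques, N m; "position": TCP position; "tcp_rot": TCP orientation; "contact_force": force on the tool from outside, world axes, zero at the start; "ft_torque": the same for the moment, N m; "gripper_width": finger opening in m; "grasp_force": force on a finger pad.
Only numpy, scipy, OpenCV 4.12 (cv2) and the standard library are available. Lean on these libraries where they do the work, as an engineer would, in place of code of your own. Each camera call takes 0.05 s, during which the arm holds its last target. There are 200 camera calls.

## Working session

There is one attempt and no reset: what is moved stays moved. The work goes in short steps, Python scripts to look and compute and a shell command to move; the robot and the scene stay as the last step left them, time stands still between calls to the robot, and variables do not carry over. Pictures are saved under pics/ and viewed, at most 13 in all, crops included, and the job is handed in when it is done.

```bash
mkdir -p pics; cat > h.py <<'E'
import numpy as np, cv2
from scipy.spatial.transform import Rotation as R
from station import manip
def ray(p,uv):
    K=np.array(p["camera_matrix"]); v=np.linalg.inv(K)@[uv[0],uv[1],1]
    o=np.array(p["orientation"]); M=R.from_rotvec(o).as_matrix() if o.shape==(3,) else (R.from_quat(o).as_matrix() if o.shape==(4,) else o)
    return np.array(p["position"]), M@np.array([v[0],-v[1],-v[2]])
def atz(p,uv,z):
    c,d=ray(p,uv); return c+d*(z-c[2])/d[2]
def proj(p,X):
    o=np.array(p["orientation"]); M=R.from_rotvec(o).as_matrix() if o.shape==(3,) else o
    q=M.T@(np.array(X)-p["position"]); q=np.array(p["camera_matrix"])@[q[0],-q[1],-q[2]]; return q[:2]/q[2]
def save(p,n): cv2.imwrite(n,p["image"][:,:,::-1])
E
python3 - <<'E'
from h import *
s=manip.state(); print(s, manip.hold_point_z)
for n in("scene","top"):
    p=manip.get_image(n); save(p,f"pics/{n}1.png"); print(n,p["position"],p["orientation"],[k for k in p])
    for t in("pot","spare","board"):
        for d in manip.cut_out(p,t)[:3]:
            r=cv2.minAreaRect(np.argwhere(d["mask"])[:,::-1].astype(np.float32)); print(t,d["score"],d["rect"],r)
        print([ (d["score"],d["at"],atz(p,d["at"],{"pot":.086,"spare":.04,"board":0}[t])) for d in manip.tip_of(p,t)[:3]])
E
```

```text
{'time': 0.0, 'joint_pos': array([ 1.16850113,  0.41800957, -0.01031559,  1.61418458,  0.00473732,
        1.11073757, -0.05301523]), 'dq': array([-0.00089897,  0.00228459,  0.00027059, -0.00154213,  0.00145734,
        0.00113973, -0.00050532]), 'joint_torque': array([-1.99785260e-03, -8.51244879e+01,  6.37888815e-01, -4.25986111e+01,
       -4.88344452e-02,  1.86803669e-02,  1.23896507e-04]), 'position': array([ 0.22046611, -0.58436633,  0.18379869]), 'tcp_rot': array([-3.08936010e+00, -5.63472265e-01,  5.60879645e-04]), 'contact_force': array([-0.69261144,  0.26160309, -0.59810524]), 'ft_torque': array([-0.00518557, -0.03159057,  0.03829125]), 'grasp_force': 0.0, 'gripper_width': 0.09391512549589412} 0.0188
scene [0.22708829 0.30371841 0.5118885 ] [ 0.37379202 -1.29216453 -2.33378835] ['image', 'camera_matrix', 'position', 'orientation', 'shot']
pot 0.57 [355.7, 180.4, 390.5, 226.4] ((372.9076843261719, 202.2384796142578), (32.62113571166992, 47.87740707397461), 7.125016689300537)
[(0.87, [375.5, 205.4], array([ 0.46669229, -0.31983568,  0.086     ]))]
spare 0.98 [260.1, 184.6, 29
[... 485 characters left out ...]
mage', 'camera_matrix', 'position', 'orientation', 'shot']
pot 0.75 [304.1, 240.2, 337.3, 271.5] ((320.6039733886719, 254.57200622558594), (29.068885803222656, 28.17445945739746), 79.69515228271484)
[(0.85, [320.1, 254.0], array([ 0.47270978, -0.32592623,  0.086     ]))]
spare 0.92 [273.5, 138.3, 306.4, 178.2] ((289.45257568359375, 156.75547790527344), (30.756874084472656, 30.84231185913086), 19.98310661315918)
[(0.74, [289.7, 158.3], array([ 0.67744734, -0.26596471,  0.04      ]))]
board 0.58 [258.8, 190.2, 393.6, 281.7] ((327.8766174316406, 233.427978515625), (88.74713897705078, 138.08811950683594), 88.26429748535156)
[(0.62, [324.4, 233.1], array([ 0.51432987, -0.33657383,  0.        ]))]
```

```bash
python3 -c "
import cv2
a=cv2.imread('pics/scene1.png')[120:320,200:480];b=cv2.imread('pics/top1.png')[100:350,200:460]
cv2.imwrite('pics/s1c.png',cv2.resize(a,None,fx=2.8,fy=2.8));cv2.imwrite('pics/t1c.png',cv2.resize(b,None,fx=2.3,fy=2.3))"
```

```text
(no output)
```

View pics/s1c.png

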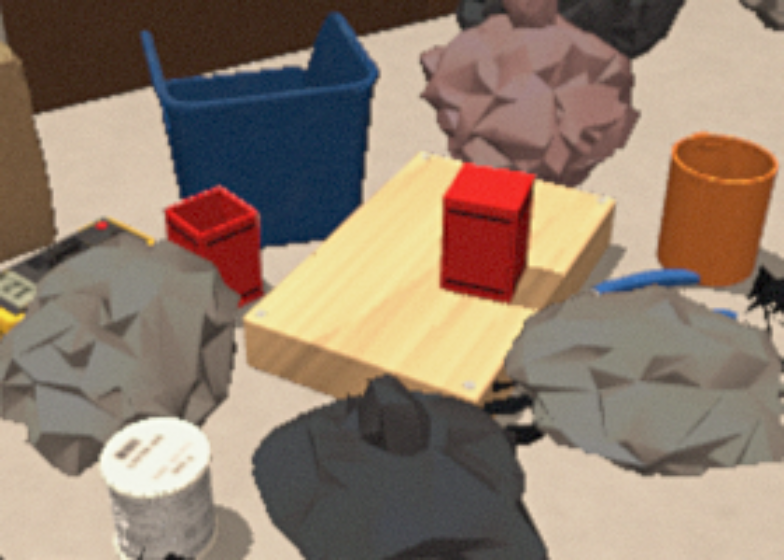

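View pics/t1c.png

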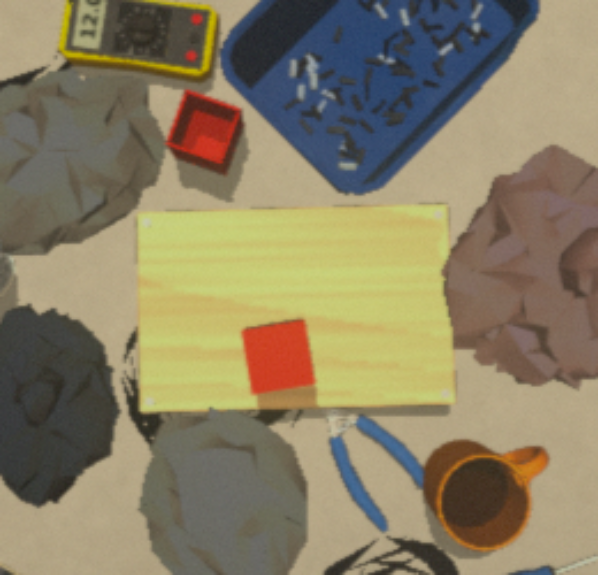

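The views show the upside-down pot at the front of the riser, centred around (320,254) in top and (375,205) in scene. The spare is behind the riser, around (290,157) in top. I'll tip the pot in +x with shut fingers, then grasp it lying down, tilted, and rotate it 90°.

```bash
cat >> h.py <<'E'
def pose(yaw,tilt):
    """tool down; y (closing) axis along (-sin yaw? ) : x tool along push dir yaw, tilt>0 points fingers forward along yaw"""
    d=np.array([np.cos(yaw),np.sin(yaw),0]); z=np.array([0,0,1.])
    tz=np.sin(tilt)*d-np.cos(tilt)*z; tx=np.cos(tilt)*d+np.sin(tilt)*z
    return np.array([tx,np.cross(tz,tx),tz]).T
def go(T,Rm):
    s=manip.state(); M=R.from_rotvec(s["tcp_rot"]).as_matrix()
    print("shift mm",(M.T@(np.array(T)-s["position"])*1e3).round(1),"turn",R.from_matrix(M.T@Rm).as_rotvec().round(3))
E
python3 - <<'E'
from h import *
p=manip.get_image("top"); m=manip.cut_out(p,"pot")[0]["mask"]
im=p["image"].astype(int); r=(im[:,:,0]>170)&(im[:,:,1]<80)&m
b=cv2.boxPoints(cv2.minAreaRect(np.argwhere(r)[:,::-1].astype(np.float32)))
w=np.array([atz(p,c,.126) for c in b]); print(w,w.mean(0))
e=[w[1]-w[0],w[2]-w[1]]; print([np.linalg.norm(x) for x in e],[np.degrees(np.arctan2(x[1],x[0])) for x in e])
M=R.from_rotvec(manip.state()["tcp_rot"]).as_matrix(); print(M.round(3))
E
```

```text
Traceback (most recent call last):
IndexError: list index out of range
```

```bash
python3 -m pendant '[[255,0,0,-40,0,0,0],[255,0,0,-40,0,0,0]]'
```

```text
time: 1.05
position: [0.2205, -0.5845, 0.2653]
tcp_rot: [-3.09, -0.563, 0.0]
contact_force: [0.2, -0.2, 0.5]
gripper_width: 0.0772
grasp_force: 0.0
```

```bash
python3 - <<'E'
from h import *
p=manip.get_image("top"); im=p["image"].astype(int)
r=(im[:,:,0]>150)&(im[:,:,1]<90)&(im[:,:,2]<90); k=np.zeros_like(r); k[232:280,296:345]=1; r&=k
print(r.sum())
b=cv2.boxPoints(cv2.minAreaRect(np.argwhere(r)[:,::-1].astype(np.float32)))
w=np.array([atz(p,c,.126) for c in b]); print(w.round(4),w.mean(0))
e=[w[1]-w[0],w[2]-w[1]]; print([np.linalg.norm(x) for x in e],[np.degrees(np.arctan2(x[1],x[0])) for x in e])
c=w.mean(0)
for yaw in(0,-.1,.1): 
    d=np.array([np.cos(yaw),np.sin(yaw)]); T=c[:2]-d*.075; print(yaw); go([*T,.25],pose(yaw,0))
E
```

```text
756
[[ 0.4968 -0.2975  0.126 ]
 [ 0.5037 -0.3483  0.126 ]
 [ 0.4501 -0.3556  0.126 ]
 [ 0.4432 -0.3051  0.126 ]] [ 0.47342766 -0.32664725  0.126     ]
[np.float64(0.051238576511551434), np.float64(0.054171351981287676)] [np.float64(-82.18162869865623), np.float64(-172.2426190655236)]
0
shift mm [ 257.4 -180.5   20.1] turn [ 0.006 -0.001  0.361]
-0.1
shift mm [ 260.4 -187.4   20.1] turn [ 0.006 -0.002  0.461]
0.1
shift mm [ 255.1 -173.3   20.2] turn [ 0.006 -0.001  0.261]
```

```bash
python3 -m pendant '[[255,50,-34,0,0,0,0],[255,50,-34,0,0,0,0],[255,50,-34,0,0,0,0],[255,50,-34,0,0,0,0],[255,50,-34,0,0,0,0],[255,0,0,0,0,0,0.11],[255,0,0,0,0,0,0.115]]'; python3 - <<'E'
from h import *
y=.135; d=np.array([np.cos(y),np.sin(y)]); c=np.array([.4734,-.3266]); go([*(c-.07*d),.113],pose(y,0))
E
```

```text
time: 1.98
position: [0.395, -0.3369, 0.2645]
tcp_rot: [3.134, 0.21, 0.0]
contact_force: [1.1, 1.3, -0.3]
gripper_width: 0.0032
grasp_force: 0.0
shift mm [  9.1   0.3 151.5] turn [ 0.    -0.    -0.001]
```

```bash
python3 -m pendant '[[255,9,0,50,0,0,0],[255,0,0,50,0,0,0],[255,0,0,50,0,0,0],[255,15,0,0,0,0,0],[255,15,0,0,0,0,0],[255,12,0,0,0,0,0],[255,12,0,0,0,0,0],[255,12,0,0,0,0,0],[255,12,0,0,0,0,0]]'; python3 -m pendant '[[255,12,0,0,0,0,0],[255,10,0,0,0,0,0],[255,0,0,0,0,0,0],[255,0,0,-60,0,0,0],[0,-20,0,-60,0,0,0],[0,-60,0,-30,0,0,0],[0,-60,0,0,0,0,0],[0,0,0,0,0,0,0]]'; python3 - <<'E'
from h import *
for n in("top","scene"):
    p=manip.get_image(n); save(p,f"pics/{n}2.png")
    print([d["rect"] for d in manip.spot_in(p,"pot")],[(d["score"],d["at"],atz(p,d["at"],.073)) for d in manip.tip_of(p,"pot")])
a=cv2.imread('pics/scene2.png')[120:320,200:480];b=cv2.imread('pics/top2.png')[130:330,220:440]
cv2.imwrite('pics/c2.png',np.hstack([cv2.resize(a,(420,300)),cv2.resize(b,(330,300))]))
E
```

```text
time: 3.1
position: [0.4816, -0.3256, 0.1146]
tcp_rot: [3.134, 0.213, 0.0]
contact_force: [0.2, 0.4, -0.4]
gripper_width: 0.0003
grasp_force: 0.0
time: 4.1
position: [0.3643, -0.3425, 0.2625]
tcp_rot: [3.133, 0.205, -0.0]
contact_force: [1.1, -1.6, 0.4]
gripper_width: 0.0365
grasp_force: 0.0
[[305.7, 239.0, 337.1, 269.5]] [(0.64, [320.6, 253.2], array([ 0.47367   , -0.32696156,  0.073     ]))]
[[356.5, 179.0, 391.7, 227.1]] [(0.56, [375.2, 205.5], array([ 0.4744051 , -0.33821433,  0.073     ]))]
```

View pics/c2.png

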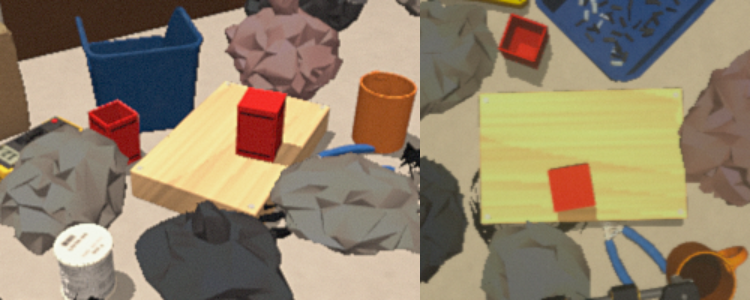

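The pot is still upright in the same place at about (320,253) in top, so it rocked and fell back. I'll repeat the push and go farther.

```bash
python3 - <<'E'
from h import *
go([.404,-.336,.113],pose(.135,0))
E
python3 -m pendant '[[255,40,0,0,0,0,0],[255,0,0,50,0,0,0],[255,0,0,50,0,0,0],[255,0,0,49,0,0,0],[255,15,0,0,0,0,0],[255,15,0,0,0,0,0],[255,12,0,0,0,0,0],[255,12,0,0,0,0,0],[255,12,0,0,0,0,0],[255,12,0,0,0,0,0]]'; python3 -m pendant '[[255,15,0,0,0,0,0],[255,15,0,0,0,0,0],[255,15,0,0,0,0,0],[255,15,0,0,0,0,0],[255,0,0,0,0,0,0]]'; python3 - <<'E'
from h import *
p=manip.get_image("scene"); save(p,"pics/scene3.png")
a=cv2.imread('pics/scene3.png')[120:320,200:480]
cv2.imwrite('pics/c3.png',cv2.resize(a,(560,400)))
E
```

```text
shift mm [ 35.5   0.3 148.3] turn [-0.001  0.     0.002]
time: 5.65
position: [0.4858, -0.325, 0.1129]
tcp_rot: [3.134, 0.213, 0.0]
contact_force: [-0.4, 0.5, 0.2]
gripper_width: 0.0003
grasp_force: 0.0
time: 6.28
position: [0.5455, -0.3163, 0.1124]
tcp_rot: [-3.134, -0.215, -0.0]
contact_force: [-0.2, -0.2, 0.5]
gripper_width: 0.0007
grasp_force: 0.0
```

View pics/c3.png

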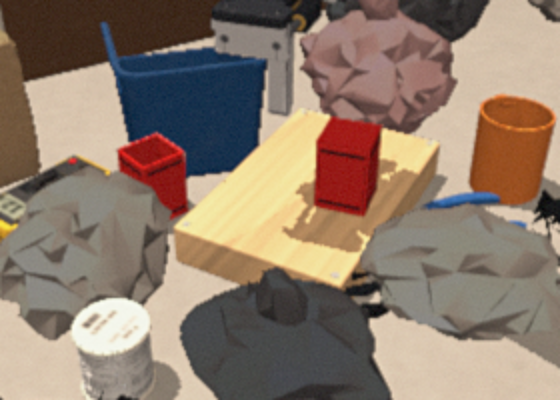

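```bash
python3 - <<'E'
from h import *
s=manip.state(); print(s["position"])
for n in("scene","top"):
    p=manip.get_image(n); print(n,proj(p,s["position"]),proj(p,[.4734,-.3266,.126])); save(p,f"pics/{n}4.png"); print(p["camera_matrix"])
q=manip.get_image("wrist"); save(q,"pics/wrist4.png")
b=cv2.imread('pics/top4.png')[130:330,200:460]
cv2.imwrite('pics/c4.png',np.hstack([cv2.resize(b,(390,300)),cv2.resize(cv2.imread('pics/wrist4.png'),(400,300))]))
E
```

```text
[ 0.54465477 -0.31671849  0.11240256]
scene [340.85935103 185.86021163] [374.84305783 186.12229642]
[[384.9208192    0.         319.23542156]
 [  0.         384.9208192  198.84954912]
 [  0.           0.           1.        ]]
top [314.36297693 217.90792828] [320.41862827 254.651553  ]
[[425.16180355   0.         318.18975511]
 [  0.         425.16180355 197.4036054 ]
 [  0.           0.           1.        ]]
```

View pics/c4.png

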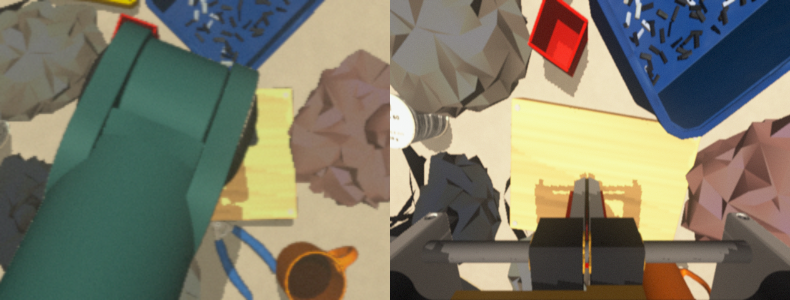

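```bash
python3 - <<'E'
from h import *
a=cv2.imread('pics/scene4.png').astype(int);b=cv2.imread('pics/scene2.png').astype(int)
d=abs(a-b).max(2)>50
for r in range(160,192,2): print(r,np.where(d[r,300:360])[0]+300)
p=manip.get_image("scene"); 
for z in(.112,.12,.13,.14): print(z,proj(p,[.5447,-.3167,z]))
for X in([.42,-.19,.046],[.61,-.19,.046],[.61,-.48,.046]): print(proj(p,X))
cv2.imwrite('pics/c5.png',cv2.resize(a[100:270,260:460].astype(np.uint8),None,fx=3.5,fy=3.5,interpolation=cv2.INTER_CUBIC))
E
```

```text
160 [335 336 337 338 339 340 341 342 343 344 345 346]
162 [335 336 337 338 339 340 341 342 343 344 345 346]
164 [335 336 337 338 339 340 341 342 343 344 345 346]
166 [335 336 337 338 339 340 341 342 343 344 345 346]
168 [335 336 337 338 339 340 341 342 343 344 345 346]
170 [335 336 337 338 339 340 341 342 343 344 345 346]
172 [335 336 337 338 339 340 341 342 343 344 345 346]
174 [334 335 336 337 338 339 340 341 342 343 344 345]
176 [336 337 338 339 340 341 342 343 344]
178 []
180 []
182 []
184 []
186 []
188 []
190 [359]
0.112 [340.83427235 186.02677818]
0.12 [340.86771204 182.67645461]
0.13 [340.91001097 178.43852332]
0.14 [340.95287507 174.14396688]
[369.81928785 265.37070034]
[282.52777339 234.69353217]
[347.33049439 174.37983361]
```

View pics/c5.png

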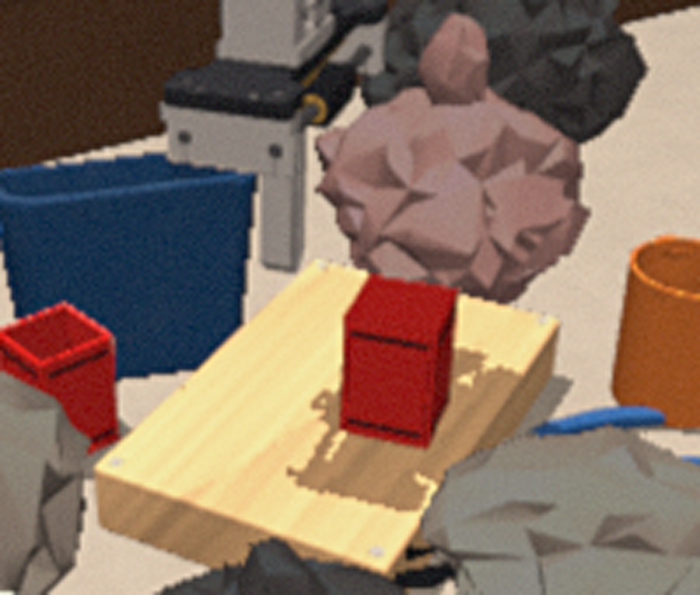

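The fingertips show at row 177, a height of about 0.133, so they are about 20 mm above the reported TCP and passed over the pot. I'll correct by 20 mm and push again.

```bash
python3 -m pendant '[[255,0,0,-25,0,0,0],[255,-48,0,0,0,0,0],[255,-48,0,0,0,0,0],[255,-48,0,0,0,0,0],[255,0,0,45,0,0,0],[255,15,0,0,0,0,0],[255,15,0,0,0,0,0],[255,12,0,0,0,0,0],[255,12,0,0,0,0,0],[255,12,0,0,0,0,0]]'; python3 -m pendant '[[255,12,0,0,0,0,0],[255,12,0,0,0,0,0],[255,12,0,0,0,0,0],[255,0,0,0,0,0,0],[255,-10,0,-50,0,0,0],[0,-40,0,-50,0,0,0],[0,-60,0,-20,0,0,0],[0,-60,0,0,0,0,0],[0,0,0,0,0,0,0]]'; python3 - <<'E'
from h import *
for n in("top","scene"):
    p=manip.get_image(n); save(p,f"pics/{n}6.png")
    print([d["rect"] for d in manip.spot_in(p,"pot")],[(d["score"],d["at"],atz(p,d["at"],.073)) for d in manip.tip_of(p,"pot")])
a=cv2.imread('pics/scene6.png')[120:320,200:480];b=cv2.imread('pics/top6.png')[130:330,220:440]
cv2.imwrite('pics/c6.png',np.hstack([cv2.resize(a,(420,300)),cv2.resize(b,(330,300))]))
E
```

```text
time: 7.78
position: [0.4683, -0.3273, 0.093]
tcp_rot: [3.134, 0.214, 0.0]
contact_force: [-0.4, -0.1, -0.2]
gripper_width: 0.0007
grasp_force: 0.0
time: 8.9
position: [0.3321, -0.3467, 0.2119]
tcp_rot: [3.134, 0.205, -0.0]
contact_force: [1.1, -0.1, 0.4]
gripper_width: 0.037
grasp_force: 0.0
[[296.8, 200.2, 335.7, 244.3]] [(0.8, [311.5, 222.4], array([ 0.53700787, -0.3100504 ,  0.073     ]))]
[[321.3, 183.3, 365.7, 221.5]] [(0.65, [344.6, 203.4], array([ 0.53456604, -0.31521962,  0.073     ]))]
```

View pics/c6.png

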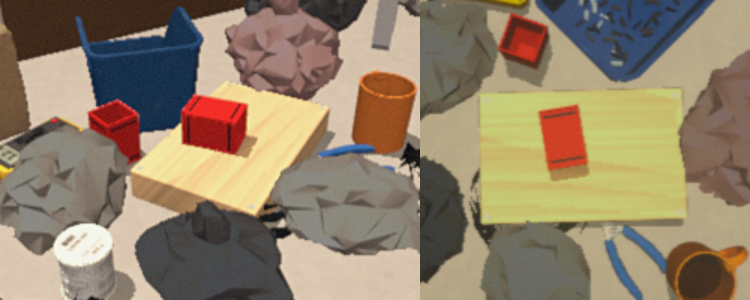

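The pot now lies on its side with its base toward +x, centred near (311,222) in top. Next I'll measure its yaw and tilt the tool.

```bash
python3 - <<'E'
from h import *
p=manip.get_image("top"); im=p["image"].astype(int)
r=(im[:,:,0]>150)&(im[:,:,1]<90)&(im[:,:,2]<90); k=np.zeros_like(r); k[195:250,290:342]=1; r&=k
r=cv2.morphologyEx(r.astype(np.uint8),cv2.MORPH_CLOSE,np.ones((5,5)))
b=cv2.boxPoints(cv2.minAreaRect(np.argwhere(r)[:,::-1].astype(np.float32)))
w=np.array([atz(p,c,.1) for c in b]); print(w.round(4),w.mean(0))
e=[w[1]-w[0],w[2]-w[1]]; print([np.linalg.norm(x) for x in e],[np.degrees(np.arctan2(x[1],x[0])) for x in e])
E
python3 -m pendant '[[0,0,0,-40,0,0,0],[0,0,0,0,0,-0.18,0],[0,0,0,0,0,-0.18,0],[0,0,0,0,0,-0.18,0],[0,0,0,0,0,-0.18,0],[0,0,0,0,0,-0.06,0]]'
python3 -c "
from h import *
print(manip.state()['joint_pos'].round(2),R.from_rotvec(manip.state()['tcp_rot']).as_matrix().round(2))
go([.42,-.33,.2],pose(.14,.785))"
```

```text
[[ 0.5738 -0.2869  0.1   ]
 [ 0.5808 -0.3374  0.1   ]
 [ 0.5029 -0.348   0.1   ]
 [ 0.4961 -0.2979  0.1   ]] [ 0.53838827 -0.31756507  0.1       ]
[np.float64(0.050965570853929), np.float64(0.07855645186187922)] [np.float64(-82.13794670515816), np.float64(-172.23700304024922)]
time: 10.0
position: [0.3376, -0.3442, 0.2493]
tcp_rot: [2.849, 0.2, -1.182]
contact_force: [-0.6, 0.6, -0.2]
gripper_width: 0.0939
grasp_force: 0.0
[ 0.55  0.53 -0.16  1.54  0.45  1.78 -1.11] [[ 0.7   0.14 -0.7 ]
 [ 0.1  -0.99 -0.1 ]
 [-0.71 -0.   -0.71]]
shift mm [ 93.9  -2.5 -24.3] turn [-3.000e-03  1.571e+00 -1.000e-03]
```

```bash
python3 -m pendant '[[0,10,0,0,0,0.18,0],[0,10,0,0,0,0.18,0],[0,10,0,0,0,0.18,0],[0,10,0,0,0,0.18,0],[0,10,0,0,0,0.18,0],[0,0,0,0,0,0.18,0],[0,0,0,0,0,0.18,0],[0,0,0,0,0,0.18,0],[0,0,0,0,0,0.13,0],[0,0,0,0,0,0,0]]'
python3 - <<'E'
from h import *
s=manip.state(); print(s['joint_pos'].round(2)); M=R.from_rotvec(s['tcp_rot']).as_matrix()
go([.45,-.33,.2],pose(.136,.785))
p=manip.get_image("scene"); save(p,"pics/scene7.png")
a=cv2.imread("pics/scene7.png")
for k in (0,-.02,-.04):
  q=proj(p,s["position"]+k*M[:,2]); print(k,q); cv2.circle(a,tuple(int(round(v)) for v in q),1,(0,255,0),-1)
# open finger tips
cv2.imwrite("pics/c7.png",cv2.resize(a[60:290,260:500],None,fx=2.5,fy=2.5))
E
```

```text
time: 11.25
position: [0.3788, -0.3368, 0.2288]
tcp_rot: [-2.869, -0.194, -1.105]
contact_force: [-0.0, 0.3, 0.1]
gripper_width: 0.094
grasp_force: 0.0
[ 1.22  0.07 -0.1   2.18 -0.95  0.9   0.32]
shift mm [33.6  3.5 69.3] turn [-0.011  0.049 -0.006]
0 [429.80125098 145.78446426]
-0.02 [438.79386936 138.94392926]
-0.04 [448.11666703 131.85223239]
```

View pics/c7.png

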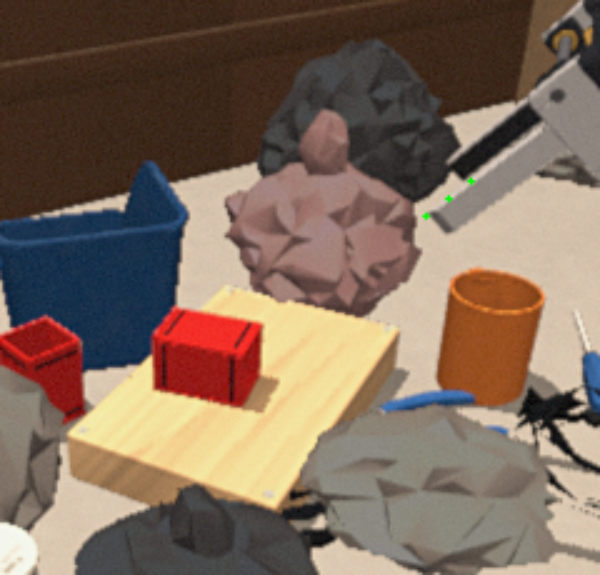

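The tip midpoint sits at about (440,138), which matches an offset of 20 mm along tool z. I'll plan the grasp from that.

```bash
python3 - <<'E'
from h import *
P=pose(.136,.785); T=np.array([.538,-.3175,.077])+.039*P[:,2]
go(T-.12*P[:,2],P); go(T,P)
E
```

```text
shift mm [ 12.1   4.1 139.1] turn [-0.012  0.051 -0.004]
shift mm [ 18.2   5.5 258.9] turn [-0.012  0.051 -0.004]
```

```bash
python3 -m pendant '[[0,4,1,45,-0.012,0.05,-0.004],[0,4,1,45,0,0,0],[0,4,1,45,0,0,0],[0,0,0,0,0,0,0]]'; python3 - <<'E'
from h import *
P=pose(.136,.785); T=np.array([.538,-.3175,.077])+.039*P[:,2]
print(manip.state()["joint_pos"].round(2)); go(T,P)
E
```

```text
time: 11.8
position: [0.4652, -0.3249, 0.1491]
tcp_rot: [-2.85, -0.203, -1.161]
contact_force: [-1.3, 0.0, -0.1]
gripper_width: 0.0941
grasp_force: 0.0
[ 1.33  0.29 -0.42  2.2  -1.16  0.61  0.49]
shift mm [  2.3   3.7 141.6] turn [-0.008  0.011  0.003]
```

```bash
python3 -m pendant '[[0,0,1,35,0,0,0],[0,1,1,35,0,0,0],[0,0,0,30,0,0,0],[0,0,0,0,0,0,0]]'; python3 - <<'E'
from h import *
P=pose(.136,.785); T=np.array([.538,-.3175,.077])+.039*P[:,2]
print(manip.state()["joint_pos"].round(2)); go(T,P)
E
```

```text
time: 12.3
position: [0.5337, -0.3186, 0.0773]
tcp_rot: [-2.852, -0.198, -1.16]
contact_force: [-0.2, -0.0, -0.6]
gripper_width: 0.0938
grasp_force: 0.0
[ 1.46  0.59 -0.76  2.14 -1.17  0.27  0.54]
shift mm [ 3.4 -0.2 42.3] turn [-0.005  0.012  0.   ]
```

```bash
python3 - <<'E'
from h import *
P=pose(.136,.63); T=np.array([.538,-.3175,.077])+.039*P[:,2]
go(T,P)
E
```

```text
shift mm [-2.6 -0.2 41.9] turn [-0.005 -0.143  0.001]
```

```bash
python3 -m pendant '[[0,-1,0,10,0,-0.072,0],[0,-1,0,12,0,-0.072,0],[0,-1,0,10,0,0,0],[0,0,0,10,0,0,0],[0,0,0,0,0,0,0]]'; python3 - <<'E'
from h import *
P=pose(.136,.63); T=np.array([.538,-.3175,.077])+.039*P[:,2]
print(manip.state()["joint_pos"].round(2)); go(T,P)
p=manip.get_image("scene"); save(p,"pics/scene8.png")
a=cv2.imread("pics/scene8.png"); cv2.imwrite("pics/c8.png",cv2.resize(a[60:290,260:500],None,fx=2.5,fy=2.5))
E
```

```text
time: 12.92
position: [0.5559, -0.3157, 0.0432]
tcp_rot: [-2.935, -0.201, -0.961]
contact_force: [-0.3, 0.3, -0.2]
gripper_width: 0.094
grasp_force: 0.0
[ 1.13  0.56 -0.49  2.07 -0.98  0.28  0.23]
shift mm [ 5.4 -0.7  1.1] turn [-0.004 -0.003 -0.001]
```

View pics/c8.png

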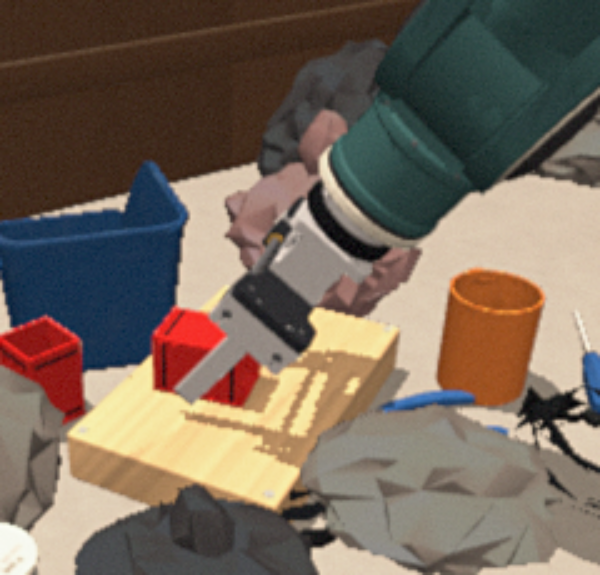

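The fingers straddle the lying pot, with the near tip at crop (190,395), so I'll close and lift.

```bash
python3 -m pendant '[[255,5,0,0,0,0,0],[255,0,0,0,0,0,0],[255,0,0,0,0,0,0],[255,0,0,0,0,0,0],[255,0,0,0,0,0,0],[255,0,0,0,0,0,0]]' && python3 -m pendant '[[255,12,0,-16,0,0,0],[255,12,0,-16,0,0,0],[255,24,0,-32,0,0,0],[255,24,0,-32,0,0,0],[255,0,0,0,0,0,0]]'
```

```text
time: 13.72
position: [0.5609, -0.3146, 0.047]
tcp_rot: [-2.936, -0.205, -0.962]
contact_force: [-1.3, 0.7, 1.7]
gripper_width: 0.0537
grasp_force: 30.0
time: 14.35
position: [0.5633, -0.3154, 0.17]
tcp_rot: [-2.938, -0.207, -0.967]
contact_force: [0.1, 0.0, -1.3]
gripper_width: 0.0541
grasp_force: 30.0
```

```bash
python3 -m pendant '[[255,-20,-8,-40,0,0,0],[255,-20,-8,-40,0,0,0],[255,0,0,0,0,-0.17,0],[255,0,0,0,0,-0.17,0],[255,0,0,0,0,-0.17,0],[255,0,0,0,0,-0.17,0],[255,0,0,0,0,-0.17,0],[255,0,0,0,0,-0.17,0],[255,0,0,0,0,-0.17,0],[255,0,0,0,0,-0.17,0],[255,0,0,0,0,-0.17,0],[255,0,0,0,0,0,0]]'; python3 - <<'E'
from h import *
P=pose(.136,.635-np.pi/2); 
s=manip.state(); print(s["joint_pos"].round(2), "grasp pt", s["position"]-.039*R.from_rotvec(s["tcp_rot"]).as_matrix()[:,2])
go(np.array([.475,-.295,.15])+.039*P[:,2],P)
E
```

```text
time: 15.85
position: [0.4818, -0.3039, 0.201]
tcp_rot: [2.825, 0.229, -1.253]
contact_force: [-0.3, -0.4, -1.0]
gripper_width: 0.0535
grasp_force: 30.0
[ 0.37  0.81 -0.11  1.19  0.39  1.92 -1.17] grasp pt [ 0.51046534 -0.30003784  0.22723408]
shift mm [30.3 -8.8 77.2] turn [-0.    -0.102  0.027]
```

```bash
python3 -m pendant '[[255,10,-3,25,0,-0.034,0.009],[255,10,-3,25,0,-0.034,0.009],[255,10,-3,26,0,-0.034,0.009],[255,0,0,0,0,0,0]]'; python3 - <<'E'
from h import *
P=pose(.136,.635-np.pi/2); 
s=manip.state(); print(s["joint_pos"].round(2)); go(np.array([.475,-.295,.093])+.039*P[:,2],P)
p=manip.get_image("scene"); save(p,"pics/scene9.png")
a=cv2.imread("pics/scene9.png"); cv2.imwrite("pics/c9.png",cv2.resize(a[60:290,260:500],None,fx=2.5,fy=2.5))
E
```

```text
time: 16.35
position: [0.441, -0.3017, 0.1325]
tcp_rot: [2.746, 0.178, -1.38]
contact_force: [0.8, 0.7, -1.2]
gripper_width: 0.0537
grasp_force: 30.0
[ 0.36  0.87 -0.09  1.31  0.41  1.85 -1.25]
shift mm [52.1 -2.3 34.8] turn [-0.001 -0.004 -0.006]
```

View pics/c9.png

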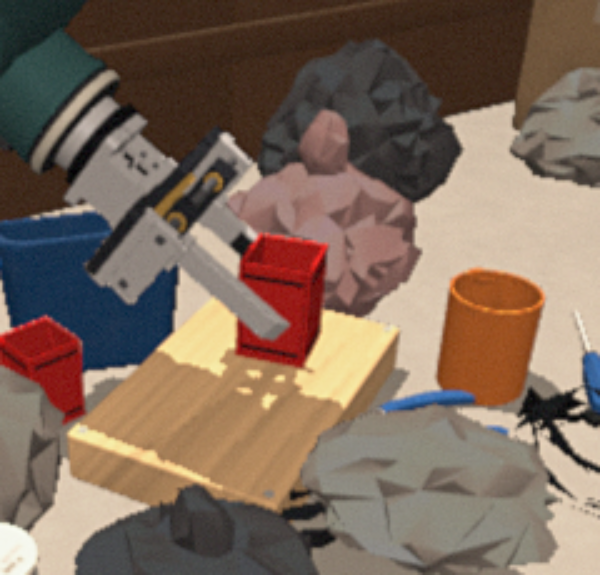

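The pot hangs upright with its mouth up (crop (285,300)), so I'll lower it onto the riser.

```bash
python3 -m pendant '[[255,16,0,11,0,0,0],[255,16,0,11,0,0,0],[255,16,0,11,0,0,0],[255,3,0,2,0,0,0],[255,0,0,0,0,0,0]]'; python3 -m pendant '[[255,3,0,2,0,0,0],[255,0,0,0,0,0,0]]'
```

```text
time: 17.02
position: [0.4454, -0.3021, 0.0724]
tcp_rot: [2.747, 0.177, -1.374]
contact_force: [-0.1, -0.2, 0.4]
gripper_width: 0.0538
grasp_force: 30.0
time: 17.27
position: [0.4457, -0.302, 0.069]
tcp_rot: [2.747, 0.177, -1.373]
contact_force: [0.7, 0.0, -1.4]
gripper_width: 0.054
grasp_force: 30.0
```

```bash
python3 -m pendant '[[255,2,0,1,0,0,0],[255,2,0,1,0,0,0],[255,0,0,0,0,0,0]]'; python3 -m pendant '[[255,2,0,1,0,0,0],[255,0,0,0,0,0,0]]'
```

```text
time: 17.65
position: [0.4463, -0.3019, 0.0643]
tcp_rot: [2.747, 0.177, -1.374]
contact_force: [0.3, -0.1, -0.9]
gripper_width: 0.054
grasp_force: 30.0
time: 17.9
position: [0.4468, -0.302, 0.0629]
tcp_rot: [2.747, 0.177, -1.374]
contact_force: [2.2, 0.6, 4.8]
gripper_width: 0.0538
grasp_force: 30.0
```

Contact felt at 4.8 N; I'll release and back off along the tool.

```bash
python3 -m pendant '[[0,0,0,0,0,0,0],[0,0,0,0,0,0,0],[0,0,0,0,0,0,0],[0,0,0,0,0,0,0],[0,0,0,0,0,0,0],[0,0,0,-15,0,0,0],[0,0,0,-30,0,0,0],[0,-20,0,-40,0,0,0],[0,-30,0,-40,0,0,0],[0,-30,0,-20,0,0,0],[0,0,0,0,0,0,0]]'; python3 - <<'E'
from h import *
for n in("top","scene"):
    p=manip.get_image(n); save(p,f"pics/{n}10.png"); print([(d["score"],d["at"],atz(p,d["at"],.086)) for d in manip.tip_of(p,"pot")])
a=cv2.imread('pics/scene10.png')[80:300,200:480]
cv2.imwrite('pics/c10.png',cv2.resize(a,None,fx=2.5,fy=2.5))
E
```

```text
time: 19.27
position: [0.515, -0.2925, 0.1998]
tcp_rot: [2.742, 0.175, -1.379]
contact_force: [-0.5, 0.8, 0.0]
gripper_width: 0.0942
grasp_force: 0.0
[(0.9, [304.2, 254.9], array([ 0.47179948, -0.2938895 ,  0.086     ]))]
[(0.78, [367.8, 211.6], array([ 0.47114708, -0.29156515,  0.086     ]))]
```

View pics/c10.png

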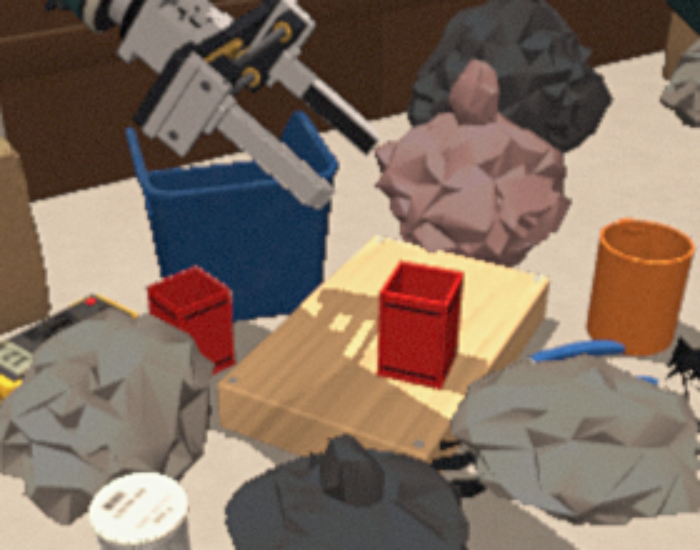

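The pot stands mouth-up on the riser (crop (420,325)). The gripper is clear and the spare hasn't moved.

```bash
python3 -c "
from station import manip
print(manip.close_job())"
```

```text
the job is handed in; nothing more can be done
None
```

The pot now stands mouth-up on its base on the riser, the spare pot is where it was, and I handed the job in at about 19.5 s with the gripper clear of everything.

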